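# Get the jar from behind the bottles onto the balance

### The job

The squat jar at the back of the grey caddy has to be weighed: first clear the three bottles that stand in its way, standing them all upright in the yellow spill tray, and only then put the jar in the middle of the balance pan. After that put each bottle back upright on the very place in the caddy where it stood before. Set everything down gently, without dropping it, tip nothing over, and leave the sharps tub and the tube rack alone.

Things in the scene. Friction and masses are not known exactly. Their poses are not given: they have to be found in the camera images.
- jar: Squat white plastic jar, 52 mm across, with a blue flat screw lid 56 mm across and 18 mm tall; 40 mm tall in all. It stands in the caddy behind the bottles, which leave no room for a gripper around it. About 0.1 kg. Origin: centre of its underside; z up its axis.
- slim_bottle: Slim round white bottle, body 46 mm across up to 78 mm, 120 mm tall in all; its top 24 mm is a round blue cap 28 mm across (a good place to grip), below which it narrows to a 22 mm neck. About 0.14 kg. Origin: centre of its underside; z up its axis.
- square_bottle: Square white bottle, body 50 x 50 mm up to 68 mm, 106 mm tall in all; its top 24 mm is a round blue cap 34 mm across (a good place to grip) over a 26 mm neck. About 0.16 kg. Origin: centre of its underside; z up its axis. x and y square to its sides.
- wide_bottle: Stout wide-mouthed round white bottle, body 56 mm across up to 56 mm, 92 mm tall in all; its top 24 mm is a round blue cap 48 mm across (a good place to grip) over a 40 mm neck. About 0.16 kg. Origin: centre of its underside; z up its axis.
- caddy: Fixed grey plastic bottle caddy: a flat tray 200 mm (its x) by 220 mm (its y), floor 6 mm above the bench, rim 14 mm high and 5 mm thick. Four white discs on its floor mark the places (61 mm across), in its frame: jar at x 35, y 0 mm; bottles at x -31, y 0 (front), x 25, y 64 (left) and x 25, y -64 (right); which bottle stands on which varies. Its front (-x) looks roughly towards the robot. Origin: centre of its underside, on the bench.
- tray: Fixed empty yellow spill tray, 200 x 200 mm, floor 5 mm above the bench, rim 20 mm high and 5 mm thick: the side area for the bottles. Origin: centre of its underside, on the bench; x and y square to its sides.
- balance: Fixed white bench balance, 190 x 190 mm housing 50 mm high, with a round steel pan 120 mm across whose flat top is 65 mm above the bench. Its dark display lies on the -x side. Origin: on the bench, straight below the centre of the pan.
- sharps_tub: Bystander: loose yellow tub with a red lid, 106 mm across, 99 mm tall. Origin: centre of its underside.
- tube_rack: Bystander: loose white rack of six orange-capped tubes, 80 mm (x) by 104 mm (y), 100 mm tall. Origin: centre of its underside.

How it is judged:
By the outcome, as a careful person would: the job done as asked, in the order asked, and still so for the second after the job is handed in, with the robot touching nothing.
It also fails if it takes over 144 s, if anything falls off the work surface, if the arm or the gripper's body presses on something with over 40 N, if the wrist force passes 120 N, or if a joint passes its speed limit or range.

### The arm

A 7-joint arm with a two-finger parallel gripper is mounted at the origin on the work surface. World frame = base frame: x ahead of the robot, y to its left, z up, the work surface at z = 0. Lengths are in m, angles in degrees, forces in N, time in s.
With the tool pointing down it reaches from about 0.4 to 0.875 m from the base axis. Payload 6.5 kg.
Tool frame: the origin (TCP) lies at the very end of the fingers, on their centre line; the grasp point (between the pads) lies 19 mm behind it; z points along the fingers, y is the line along which they close (so a half turn about z gives the same grasp; the last joint's range is limited). The gripper opens to 88 mm and grips with 3 to 60 N. Pads are 18 mm wide; open, the fingers measure 123 mm over their backs; the gripper's body (75 mm by 187 mm) begins 45 mm behind the grasp point.
Start: joints at [59.805, 30.733, -0.252, 88.115, 0.149, 61.152, -4.079], TCP at [0.289, -0.582, 0.239] pointing down, gripper open.
Joint ranges: [-154.64, 154.64], [-21.42, 123.67], [-72.66, 72.17], [13.99, 137.28], [-74.86, 254.86], [10.95, 109.41], [-158.01, 158.01]. Speed limits (degrees/s): [136.94, 136.94, 180, 180, 180, 180, 180].

### API

Orientations are given as [roll, pitch, yaw] about the fixed x, y, z axes, in that order (R = Rz(yaw) Ry(pitch) Rx(roll)).
In Python, from station import manip, optics, hand_in, spotter gives the robot as it stands.
- The arm moves only by the tool move_arm, never from a script. Its argument "deltas" is text: rows parted by semicolons, each of 7 numbers parted by spaces: the finger opening in m, from 0 to 0.0881, then the shift along the world's x, y, z in m, then the turn, a rotation vector about the world's x, y, z in rad. A call has 1 to 8 rows; each row shifts and turns the commanded pose from where the row before left it; what a row does not reach is not made up. A row lasts 1/12 s, in which the tool goes at most 41.7 mm and 7.16 degrees, less where a joint would pass 70% of its speed; a pose out of reach is approached as far as the arm can. A call is refused whole if a number of a shift passes 0.0417 or a number of a turn 0.125, either way. A call with a gripper value outside its range is refused whole. The fingers move at their own pace and stop on an object; "squeeze" is the grip in N (left out, the last holds). Time passes only in rows, so rows that do not move let the fingers close. It gives the time, the measured TCP pose, the force, the opening and the grip force at its end, in the units of the state.
- manip.state(): the state, without advancing time (a new reading comes with each control period).
- optics.read_camera(name): name is "scene" or "top" or "wrist"; returns the picture (400x640x3 uint8, red, green, blue); there is no depth.
- optics.camera_params(name): a dict with "vfov" (degrees; the focal length in pixels is half the picture's height over the tangent of half this angle, whatever the lens; pixels are square), "cx", "cy" (the principal point, pixels), "view" (4x4, takes a point from world to camera coordinates). Camera axes: x right, y up, looking along -z (the intrinsics and any distortion apply to the point x, -y, -z); pixel columns grow to the right and rows downward; lengths in m; the calibration is good to about 2 mm. A picture is of the moment at which its call begins: read the wrist's pose just before it. camera_params takes no time and is no camera call; for the wrist camera it gives the pose at the moment of the call.
- hand_in(): hands the job in; it is judged then, once.
Trained networks look in the newest picture that a camera, given by its name, has taken for a name from the list of things; names that differ only in an ending like _2 or _b are one class to them, and where a whole thing is asked for, a point or a joint stands for the part that bears it (a point fixed in the world has none). Each returns a list of dicts, best first, with "confidence" (0 to 1); they miss things now and then, are a little off and sometimes report something else, mostly with a low value. They report only what shows in the picture. A call takes as long as a camera call.
- spotter.cut_out(camera, target): "region" (400x640 bool, what is visible of it) and "location" ([column, row] in pixels, amid what is visible of it).
- spotter.pinpoint(camera, target): "location" ([column, row] in pixels: a listed point, or the origin of a listed thing).
The state is a dict: "t": time; "joint_positions": joint angles; "joint_velocities": joint speeds; "effort": joint torques, N m; "eef_pos": TCP position; "tcp_rot": TCP orientation; "contact_force": force on the tool from outside, world axes, zero at the start; "ft_torque": the same for the moment, N m; "grip_width": finger opening in m; "gripper_force": force on a finger pad.
Only numpy, scipy, OpenCV 4.12 (cv2) and the standard library are available. Lean on these libraries where they do the work, as an engineer would, in place of code of your own. Each camera call takes 0.05 s, during which the arm holds its last target. There are 200 camera calls.

## Working session

There is one attempt and no reset: what is moved stays moved. The work goes in short steps, Python scripts to look and compute and a tool call to move; the robot and the scene stay as the last step left them, time stands still between calls to the robot, and variables do not carry over. Pictures are saved under pics/ and viewed, at most 14 in all, crops included, and the job is handed in when it is done.

Besides the shell and the picture viewer there is one more tool, called as name(argument=value, ...) on one line, values as JSON. move_arm: Moves the arm, as the interface text tells. Its arguments: {"type":"object","properties":{"deltas":{"type":"string"},"squeeze":{"type":"number"}},"required":["deltas"]}

```bash
ls; mkdir -p pics
cat > h.py <<'E'
import numpy as np, cv2
from station import manip, optics, hand_in, spotter
def cam(n):
    p=optics.camera_params(n); return p, 200/np.tan(np.radians(p["vfov"])/2), np.array(p["view"])
def ray(n,px,z,P=None):
    p,f,V=P or cam(n)
    d=np.array([(px[0]-p["cx"])/f,-(px[1]-p["cy"])/f,-1.])
    R=V[:3,:3];o=-R.T@V[:3,3];w=R.T@d
    return o+w*(z-o[2])/w[2]
def proj(n,X,P=None):
    p,f,V=P or cam(n)
    c=V[:3,:3]@np.array(X)+V[:3,3]
    return np.array([p["cx"]+f*c[0]/-c[2],p["cy"]-f*c[1]/-c[2]])
def snap(n,name):
    P=cam(n); im=optics.read_camera(n); cv2.imwrite(f"pics/{name}.png",im[:,:,::-1]); return im,P
E
python3 - <<'E'
from h import *
print({k:v for k,v in manip.state().items()})
for n in("top","scene"):
    im,P=snap(n,n+"0"); print(n,P[0])
    for t in "jar slim_bottle square_bottle wide_bottle caddy tray balance sharps_tub tube_rack".split():
        r=spotter.pinpoint(n,t)
        print(t,[(np.round(a["location"],1).tolist(),round(a["confidence"],2),np.round(ray(n,a["location"],{"jar":.006,"slim_bottle":.006,"square_bottle":.006,"wide_bottle":.006}.get(t,0),P)[:2],3).tolist()) for a in r[:2]])
E
```

```text
pics
{'t': 0.0, 'joint_positions': array([59.80672188, 30.77944858, -0.25626128, 88.16893855,  0.14770724,
       61.15063963, -4.08038175]), 'joint_velocities': array([-0.04642851, -0.0197479 ,  0.08917222, -0.11054971,  0.05443278,
       -0.1096469 ,  0.0168237 ]), 'effort': array([-6.10080588e-04, -5.70980680e+01,  9.90410596e-01, -2.51609892e+01,
       -5.62802958e-02,  1.79736485e-02,  1.66858345e-04]), 'eef_pos': array([ 0.28875879, -0.5816684 ,  0.23782864]), 'tcp_rot': array([-1.79901424e+02,  5.14230479e-03,  2.64045609e+01]), 'contact_force': array([-1.16118885,  0.17878149,  0.22544592]), 'ft_torque': array([-0.04047196,  0.02469505, -0.05377479]), 'gripper_force': 0.0, 'grip_width': 0.08824844608225153}
top {'vfov': 53.83521022181695, 'cx': 321.66939175092847, 'cy': 201.4033665546411, 'view': array([[ 0.01270732, -0.99991496, -0.00293346, -0.01032136],
       [ 0.97651906,  0.01177893,  0.21510876, -0.56929265],
       [-0.21505592, -0.00559803,  0.97658569, -0.87359034],
       [ 0.        ,  0.        ,  0.        ,  1.        ]])}
jar [([197.2, 231.1], 0.7, [0.503, 0
[... 757 characters left out ...]
  8.22309501e-01,
        -1.40944705e+00],
       [ 0.00000000e+00,  0.00000000e+00,  0.00000000e+00,
         1.00000000e+00]])}
jar [([452.8, 238.9], 0.87, [0.504, 0.309]), ([466.7, 222.4], 0.58, [0.443, 0.318])]
slim_bottle [([431.8, 218.7], 0.66, [0.48, 0.242])]
square_bottle [([478.9, 252.9], 0.85, [0.505, 0.375])]
wide_bottle [([464.6, 224.9], 0.81, [0.452, 0.317])]
caddy [([461.7, 231.9], 0.78, [0.47, 0.319]), ([452.3, 240.6], 0.17, [0.506, 0.309])]
tray [([327.1, 190.4], 0.84, [0.548, -0.023])]
balance [([251.8, 133.7], 0.88, [0.5, -0.311]), ([326.5, 190.8], 0.73, [0.55, -0.024])]
sharps_tub [([388.5, 312.6], 0.77, [0.748, 0.268])]
tube_rack [([212.0, 200.1], 0.63, [0.737, -0.252])]
```

View pics/top0.png

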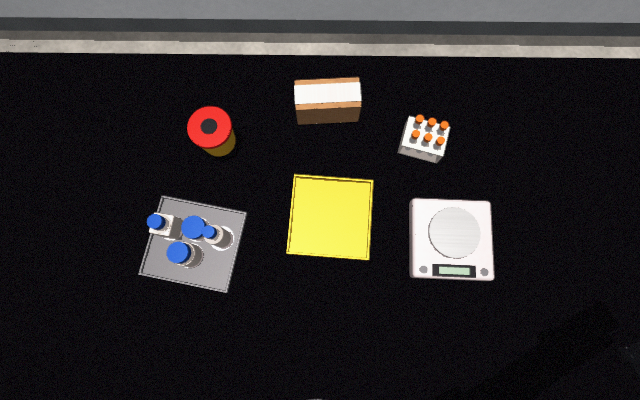

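View pics/scene0.png

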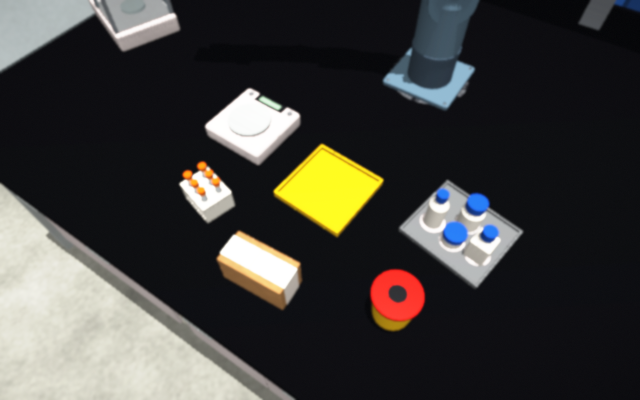

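The top view shows the caddy on the left (centre about 193,242) with slim on the right, square on the left and wide in front. The jar sits behind at (193,227), the tray at (331,217) and the balance pan at (455,232). The scene view agrees.

```bash
cat >> h.py <<'E'
def blobs(im,lo,hi,amin=40):
    m=cv2.inRange(cv2.cvtColor(im,cv2.COLOR_RGB2HSV),lo,hi)
    n,l,s,c=cv2.connectedComponentsWithStats(m)
    return [(c[i].round(1).tolist(),int(s[i,4])) for i in range(1,n) if s[i,4]>=amin]
def rect(n,target,z,im,P):
    r=spotter.cut_out(n,target)[0]; m=r["region"].astype(np.uint8)
    pts=np.argwhere(m)[:,::-1]; h=cv2.convexHull(pts.astype(np.int32))[:,0]
    w=np.array([ray(n,q,z,P)[:2] for q in h])*1000
    return r["confidence"],cv2.minAreaRect(w.astype(np.float32))
E
python3 - <<'E'
from h import *
for n in("top","scene"):
    P=cam(n); im=optics.read_camera(n)
    print(n,blobs(im,(105,120,60),(125,255,255)))
    for t,z in(("caddy",.014),("tray",.02),("balance",.05)): print(t,rect(n,t,z,im,P))
    for t,z in (("slim_bottle",.126),("square_bottle",.112),("wide_bottle",.098),("jar",.046)):
        m=spotter.cut_out(n,t)[0]["region"]; a=im.copy(); a[~m]=0
        b=blobs(a,(105,120,60),(125,255,255),15); print(t,[(q,s,ray(n,q,z-.008,P)[:2].round(4)) for q,s in b])
E
```

```text
top [([155.2, 221.3], 228), ([196.8, 228.1], 579), ([178.3, 252.2], 411)]
caddy (0.77, ((473.5523376464844, 308.8104248046875), (225.36900329589844, 202.55117797851562), 79.17499542236328))
tray (0.77, ((542.025390625, -23.685951232910156), (200.39378356933594, 201.7095184326172), 86.17193603515625))
balance (0.81, ((487.0937805175781, -306.94122314453125), (198.11080932617188, 190.61990356445312), 88.16024017333984))
slim_bottle [([208.7, 231.7], 148, array([0.486 , 0.2434]))]
square_bottle [([155.8, 221.5], 209, array([0.5095, 0.368 ]))]
wide_bottle []
jar [([192.6, 226.9], 422, array([0.5081, 0.3065]))]
scene [([629.1, 3.8], 198), ([441.9, 195.2], 145), ([477.2, 203.2], 421), ([454.8, 232.8], 443), ([489.3, 232.9], 222)]
caddy (0.74, ((478.26715087890625, 314.1368408203125), (220.4447784423828, 206.4513397216797), 79.39030456542969))
tray (0.6, ((549.3064575195312, -17.310150146484375), (207.21859741210938, 206.99322509765625), 85.7900390625))
balance (0.73, ((502.0751037597656, -295.99273681640625), (210.3750457763672, 208.85928344726562), 88.64159393310547))
slim_bottle [([442.2, 195.7], 130, array([0.4881, 0.2463]))]
square_bottle [([489.2, 232.9], 221, array([0.5114, 0.3714]))]
wide_bottle [([476.6, 204.7], 336, array([0.4461, 0.3197]))]
jar [([454.7, 232.8], 438, array([0.5079, 0.3067]))]
```

move_arm(deltas="0.08 0 0.04 0.008 0 0 -0.1; 0.08 0.008 0.04 0.008 0 0 -0.1; 0.08 0.008 0.04 0.008 0 0 -0.1; 0.08 0.008 0.04 0.008 0 0 -0.1; 0.08 0.008 0.04 0.008 0 0 0; 0.08 0.008 0.04 0.008 0 0 0; 0.08 0.008 0.04 0.008 0 0 0; 0.08 0.008 0.04 0.008 0 0 0")

```text
t: 2.47
eef_pos: [0.345, -0.2603, 0.3033]
tcp_rot: [180.0, -0.0, 3.5]
contact_force: [-0.4, -0.4, -0.4]
grip_width: 0.0801
gripper_force: 0.0
```

move_arm(deltas="0.06 0.01 0.04 0 0 0 -0.1; 0.06 0.01 0.04 0 0 0 -0.048; 0.06 0.01 0.04 0 0 0 -0.1; 0.06 0.01 0.04 0 0 0 0; 0.06 0.01 0.04 0 0 0 0; 0.06 0.012 0.04 0 0 0 0; 0.06 0.012 0.04 0 0 0 0; 0.06 0.012 0.04 0 0 0 0")

```text
t: 3.13
eef_pos: [0.43, 0.0536, 0.3032]
tcp_rot: [-180.0, -0.1, -9.9]
contact_force: [1.6, 0.0, 0.5]
grip_width: 0.0601
gripper_force: 0.0
```

move_arm(deltas="0.06 0.012 0.04 0 0 0 0; 0.06 0.012 0.04 -0.01 0 0 0; 0.06 0.012 0.04 -0.01 0 0 0; 0.06 0.012 0.04 -0.01 0 0 0; 0.06 0.008 0.025 -0.01 0 0 0; 0.06 0 0 0 0 0 0; 0.06 0 0 0 0 0 0")

```text
t: 3.72
eef_pos: [0.4841, 0.2343, 0.2629]
tcp_rot: [180.0, 0.1, -9.7]
contact_force: [0.6, -0.3, -0.3]
grip_width: 0.0598
gripper_force: 0.0
```

Run:
```python
from h import *
s=manip.state();print(s["eef_pos"],s["tcp_rot"])
im,P=snap("wrist","w1");print(P)
for t,z in (("slim_bottle",.126),("square_bottle",.112),("wide_bottle",.098),("jar",.046)):
    r=spotter.cut_out("wrist",t)
    if not r: print(t,None);continue
    m=r[0]["region"]; a=im.copy(); a[~m]=0
    print(t,round(r[0]["confidence"],2),[(q,n,ray("wrist",q,z,P)[:2].round(4)) for q,n in blobs(a,(105,120,60),(125,255,255),60)])
```

```text
[0.48411502 0.23426698 0.2628641 ] [ 1.79997150e+02  9.70149998e-02 -9.71471898e+00]
({'vfov': 58.40479443252932, 'cx': 320.7398504578258, 'cy': 200.10049162467618, 'view': array([[-1.68273160e-01, -9.85740137e-01, -7.25781796e-04,
         3.13655648e-01],
       [ 9.32916741e-01, -1.59017938e-01, -3.23078397e-01,
        -3.60840843e-01],
       [ 3.18355931e-01, -5.50425169e-02,  9.46371926e-01,
        -5.55852375e-01],
       [ 0.00000000e+00,  0.00000000e+00,  0.00000000e+00,
         1.00000000e+00]])}, np.float64(357.8227083839246), array([[-1.68273160e-01, -9.85740137e-01, -7.25781796e-04,
         3.13655648e-01],
       [ 9.32916741e-01, -1.59017938e-01, -3.23078397e-01,
        -3.60840843e-01],
       [ 3.18355931e-01, -5.50425169e-02,  9.46371926e-01,
        -5.55852375e-01],
       [ 0.00000000e+00,  0.00000000e+00,  0.00000000e+00,
         1.00000000e+00]]))
slim_bottle 0.85 [([308.0, 181.8], 931, array([0.4884, 0.2454]))]
square_bottle 0.95 [([163.3, 175.1], 1486, array([0.5113, 0.368 ]))]
wide_bottle 0.76 [([242.5, 227.9], 2104, array([0.4466, 0.3169]))]
jar 0.72 [([248.8, 150.9], 2320, array([0.509 , 0.3061]))]
```

View pics/w1.png

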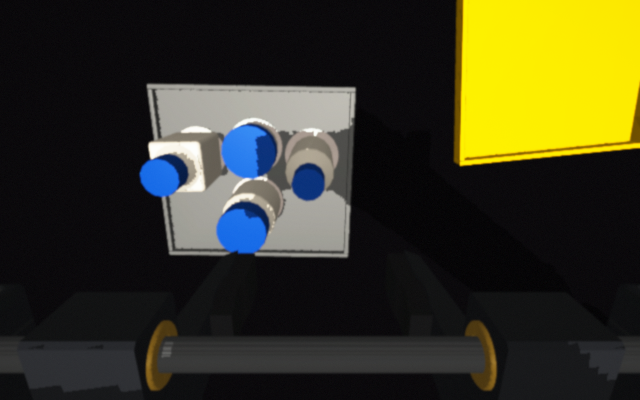

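The wrist view shows all four caps: slim (308,182), square (163,175), wide (243,228), jar (250,151). They agree with the caddy layout within 2 mm, so I go for the slim bottle.

move_arm(deltas="0.06 0.0022 0.005 -0.02 0 0 0; 0.06 0.0022 0.0052 -0.035 0 0 0; 0.06 0 0 -0.035 0 0 0; 0.06 0 0 -0.035 0 0 0; 0.06 0 0 -0.02 0 0 0; 0.06 0 0 -0.013 0 0 0; 0.06 0 0 -0.010 0 0 0; 0.06 0 0 0 0 0 0")

```text
t: 4.63
eef_pos: [0.4887, 0.2424, 0.0947]
tcp_rot: [179.9, 0.1, -9.9]
contact_force: [0.3, -0.1, 0.2]
grip_width: 0.0601
gripper_force: 0.0
```

move_arm(deltas="0.02 0 0 0 0 0 0; 0.02 0 0 0 0 0 0; 0.02 0 0 0 0 0 0; 0.02 0 0 0 0 0 0; 0.02 0 0 0 0 0 0; 0.02 0 0 0 0 0 0", squeeze=15)

```text
t: 5.13
eef_pos: [0.4895, 0.2435, 0.0962]
tcp_rot: [-179.9, -0.1, -9.9]
contact_force: [-0.0, 0.3, 2.1]
grip_width: 0.0276
gripper_force: 15.0
```

move_arm(deltas="0.02 0 0 0.008 0 0 0; 0.02 0 0 0.018 0 0 0; 0.02 0 -0.004 0.022 0 0 0; 0.02 0.006 -0.012 0.012 0 0 0; 0.02 0.01 -0.02 0 0 0 0; 0.02 0.01 -0.022 0 0 0 0; 0.02 0.01 -0.022 0 0 0 0; 0.02 0.012 -0.026 0 0 0 0", squeeze=20)

```text
t: 5.8
eef_pos: [0.5369, 0.137, 0.1562]
tcp_rot: [-180.0, 0.0, -9.8]
contact_force: [0.3, -0.0, -1.2]
grip_width: 0.0273
gripper_force: 20.0
```

move_arm(deltas="0.02 0.012 -0.026 0 0 0 0; 0.02 0.012 -0.026 0 0 0 0; 0.02 0.012 -0.026 -0.005 0 0 0; 0.02 0.01 -0.020 -0.01 0 0 0; 0.02 0.006 -0.01 -0.015 0 0 0; 0.02 0 -0.002 -0.015 0 0 0; 0.02 0 0 -0.005 0 0 0; 0.02 0 0 0 0 0 0")

```text
t: 6.47
eef_pos: [0.5878, 0.0272, 0.1046]
tcp_rot: [180.0, 0.2, -9.9]
contact_force: [0.7, 0.9, -1.0]
grip_width: 0.0271
gripper_force: 20.0
```

move_arm(deltas="0.02 0 0 -0.004 0 0 0; 0.02 0 0 -0.003 0 0 0; 0.02 0 0 -0.002 0 0 0; 0.02 0 0 -0.001 0 0 0; 0.02 0 0 0 0 0 0")

```text
t: 6.88
eef_pos: [0.5891, 0.0274, 0.0957]
tcp_rot: [-180.0, -0.0, -9.8]
contact_force: [-0.0, 0.2, -1.5]
grip_width: 0.0269
gripper_force: 20.0
```

move_arm(deltas="0.02 0 0 -0.001 0 0 0; 0.02 0 0 0 0 0 0")

```text
t: 7.05
eef_pos: [0.5897, 0.0274, 0.0953]
tcp_rot: [-180.0, -0.1, -9.9]
contact_force: [-0.8, 1.9, 2.3]
grip_width: 0.027
gripper_force: 20.0
```

move_arm(deltas="0.02 0 0 -0.001 0 0 0; 0.02 0 0 0 0 0 0")

```text
t: 7.22
eef_pos: [0.5903, 0.0275, 0.0952]
tcp_rot: [-180.0, -0.1, -9.9]
contact_force: [-1.8, 1.0, 10.9]
grip_width: 0.0272
gripper_force: 20.0
```

move_arm(deltas="0.02 0 0 0.001 0 0 0; 0.055 0 0 0 0 0 0; 0.055 0 0 0 0 0 0; 0.055 0 0 0 0 0 0; 0.055 0 0 0 0 0 0; 0.06 0 0 0.01 0 0 0; 0.06 0 0 0.025 0 0 0; 0.06 0 0 0.025 0 0 0")

```text
t: 7.88
eef_pos: [0.5882, 0.0271, 0.155]
tcp_rot: [180.0, 0.1, -9.9]
contact_force: [-0.5, -0.3, 0.4]
grip_width: 0.0598
gripper_force: 0.0
```

move_arm(deltas="0.06 -0.004 0.02 0.01 0 0 0; 0.06 -0.008 0.034 0 0 0 0; 0.06 -0.008 0.036 0 0 0 0; 0.06 -0.008 0.036 0 0 0 0; 0.06 -0.008 0.036 0 0 0 0; 0.06 -0.008 0.036 0 0 0 0; 0.06 -0.008 0.036 0 0 0 0; 0.06 -0.008 0.036 0 0 0 0")

```text
t: 8.55
eef_pos: [0.5286, 0.2988, 0.1655]
tcp_rot: [-180.0, -0.0, -9.9]
contact_force: [0.4, -0.5, 0.1]
grip_width: 0.0603
gripper_force: 0.0
```

move_arm(deltas="0.06 -0.008 0.034 0 0 0 0; 0.06 -0.006 0.026 0 0 0 0; 0.06 -0.002 0.01 0 0 0 0; 0.06 0 0 0 0 0 0; 0.06 0 0 0 0 0 0")

```text
t: 8.97
eef_pos: [0.5136, 0.3659, 0.1647]
tcp_rot: [179.9, -0.0, -9.9]
contact_force: [0.2, -0.5, 0.1]
grip_width: 0.0598
gripper_force: 0.0
```

move_arm(deltas="0.06 -0.0015 0.003 -0.02 0 0 0; 0.06 0 0 -0.025 0 0 0; 0.06 0 0 -0.02 0 0 0; 0.06 0 0 -0.012 0 0 0; 0.06 0 0 -0.007 0 0 0; 0.06 0 0 0 0 0 0")

```text
t: 9.47
eef_pos: [0.5118, 0.368, 0.0795]
tcp_rot: [179.9, 0.1, -10.0]
contact_force: [0.2, 0.7, -0.1]
grip_width: 0.0598
gripper_force: 0.0
```

move_arm(deltas="0.025 0 0 0 0 0 0; 0.025 0 0 0 0 0 0; 0.025 0 0 0 0 0 0; 0.025 0 0 0 0 0 0; 0.025 0 0 0 0 0 0; 0.025 0 0 0 0 0 0", squeeze=20)

```text
t: 9.97
eef_pos: [0.512, 0.3704, 0.0815]
tcp_rot: [-180.0, -0.1, -9.9]
contact_force: [0.2, -1.1, 5.0]
grip_width: 0.0333
gripper_force: 20.0
```

move_arm(deltas="0.025 0 0 0.008 0 0 0; 0.025 0 0 0.022 0 0 0; 0.025 0 0 0.03 0 0 0; 0.025 0 -0.006 0.03 0 0 0; 0.025 0 -0.018 0.015 0 0 0; 0.025 0 -0.026 0 0 0 0; 0.025 0 -0.03 0 0 0 0; 0.025 0 -0.03 0 0 0 0", squeeze=25)

```text
t: 10.63
eef_pos: [0.5111, 0.2593, 0.1861]
tcp_rot: [-180.0, -0.0, -9.8]
contact_force: [-0.5, 0.3, -2.0]
grip_width: 0.0328
gripper_force: 25.0
```

move_arm(deltas="0.025 0 -0.032 0 0 0 0; 0.025 0 -0.032 0 0 0 0; 0.025 0 -0.032 0 0 0 0; 0.025 0 -0.032 0 0 0 0; 0.025 0 -0.032 0 0 0 0; 0.025 0 -0.032 0 0 0 0; 0.025 0 -0.032 0 0 0 0; 0.025 0 -0.03 0 0 0 0")

```text
t: 11.3
eef_pos: [0.511, 0.0042, 0.1858]
tcp_rot: [180.0, 0.0, -9.9]
contact_force: [0.2, -0.8, -2.1]
grip_width: 0.0328
gripper_force: 25.0
```

move_arm(deltas="0.025 0.004 -0.028 0 0 0 0; 0.025 0.014 -0.026 0 0 0 0; 0.025 0.02 -0.018 -0.01 0 0 0; 0.025 0.02 -0.007 -0.02 0 0 0; 0.025 0.01 0 -0.025 0 0 0; 0.025 0.003 0 -0.02 0 0 0; 0.025 0 0 -0.012 0 0 0; 0.025 0 0 -0.006 0 0 0")

```text
t: 11.97
eef_pos: [0.581, -0.0725, 0.0908]
tcp_rot: [180.0, 0.2, -9.8]
contact_force: [-0.7, 0.4, -1.3]
grip_width: 0.0333
gripper_force: 25.0
```

move_arm(deltas="0.025 0 0 -0.003 0 0 0; 0.025 0 0 0 0 0 0")

```text
t: 12.13
eef_pos: [0.5822, -0.0727, 0.0898]
tcp_rot: [-180.0, 0.0, -9.9]
contact_force: [-0.3, 0.4, -1.2]
grip_width: 0.0331
gripper_force: 25.0
```

move_arm(deltas="0.025 0 0 -0.004 0 0 0; 0.025 0 0 -0.002 0 0 0; 0.025 0 0 -0.001 0 0 0; 0.025 0 0 0 0 0 0")

```text
t: 12.47
eef_pos: [0.5826, -0.0729, 0.0829]
tcp_rot: [-180.0, -0.0, -9.9]
contact_force: [0.8, 0.6, -1.3]
grip_width: 0.0328
gripper_force: 25.0
```

move_arm(deltas="0.025 0 0 -0.001 0 0 0; 0.025 0 0 0 0 0 0")

```text
t: 12.63
eef_pos: [0.5826, -0.0729, 0.0817]
tcp_rot: [-180.0, -0.0, -9.9]
contact_force: [0.2, 0.0, -2.2]
grip_width: 0.0333
gripper_force: 25.0
```

move_arm(deltas="0.025 0 0 -0.001 0 0 0; 0.025 0 0 0 0 0 0")

```text
t: 12.8
eef_pos: [0.5825, -0.0729, 0.0806]
tcp_rot: [-180.0, 0.0, -9.9]
contact_force: [-0.3, -0.1, -2.2]
grip_width: 0.0329
gripper_force: 25.0
```

move_arm(deltas="0.025 0 0 -0.0005 0 0 0; 0.025 0 0 0 0 0 0")

```text
t: 12.97
eef_pos: [0.5828, -0.0729, 0.0805]
tcp_rot: [180.0, -0.0, -9.9]
contact_force: [-1.7, -0.5, 2.4]
grip_width: 0.0333
gripper_force: 25.0
```

move_arm(deltas="0.055 0 0 0 0 0 0; 0.055 0 0 0 0 0 0; 0.055 0 0 0 0 0 0; 0.06 0 0 0 0 0 0; 0.06 0 0 0.01 0 0 0; 0.06 0 0 0.025 0 0 0; 0.07 0 0 0.025 0 0 0; 0.075 -0.006 0.016 0.01 0 0 0")

```text
t: 13.63
eef_pos: [0.5791, -0.0601, 0.1537]
tcp_rot: [179.9, -0.3, -10.2]
contact_force: [0.4, -0.9, 0.5]
grip_width: 0.0715
gripper_force: 0.0
```

move_arm(deltas="0.075 -0.012 0.034 0 0 0 0; 0.075 -0.012 0.034 0 0 0 0; 0.075 -0.012 0.034 0 0 0 0; 0.075 -0.012 0.034 0 0 0 0; 0.075 -0.012 0.034 0 0 0 0; 0.075 -0.012 0.034 0 0 0 0; 0.075 -0.012 0.034 0 0 0 0; 0.075 -0.012 0.034 0 0 0 0")

```text
t: 14.3
eef_pos: [0.4787, 0.2175, 0.1504]
tcp_rot: [-180.0, 0.0, -9.8]
contact_force: [-0.5, 1.1, -0.1]
grip_width: 0.0752
gripper_force: 0.0
```

move_arm(deltas="0.075 -0.012 0.034 0 0 0 0; 0.075 -0.012 0.034 0 0 0 0; 0.075 -0.008 0.024 0 0 0 0; 0.075 -0.003 0.008 0 0 0 0; 0.075 0 0 0 0 0 0; 0.075 0 0 0 0 0 0")

```text
t: 14.8
eef_pos: [0.4453, 0.3145, 0.15]
tcp_rot: [179.9, -0.0, -9.8]
contact_force: [0.8, -0.6, -0.2]
grip_width: 0.0748
gripper_force: 0.0
```

Run:
```python
from h import *
im,P=snap("top","top1")
cv2.imwrite("pics/top1c.png",cv2.resize(im[150:320,100:400,::-1],None,fx=2.6,fy=2.6,interpolation=cv2.INTER_CUBIC))
print(manip.state()["eef_pos"])
```

```text
[0.44591176 0.31340834 0.14992378]
```

View pics/top1c.png

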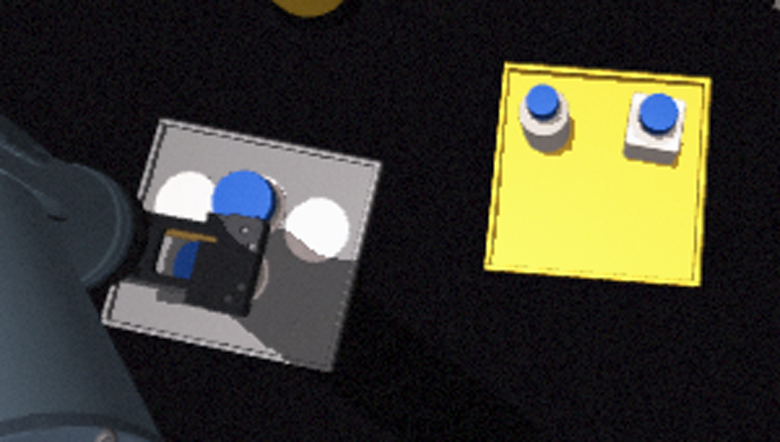

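The top crop shows slim and square upright in the tray at crop (543,105) and (657,115). Both white discs are clear and the gripper is over the wide bottle.

move_arm(deltas="0.075 0 0.0035 -0.02 0 0 0; 0.075 0 0 -0.025 0 0 0; 0.075 0 0 -0.02 0 0 0; 0.075 0 0 -0.012 0 0 0; 0.075 0 0 -0.006 0 0 0; 0.075 0 0 0 0 0 0")

```text
t: 15.35
eef_pos: [0.4456, 0.3171, 0.0662]
tcp_rot: [179.9, 0.1, -10.0]
contact_force: [0.1, -0.9, -0.1]
grip_width: 0.075
gripper_force: 0.0
```

move_arm(deltas="0.04 0 0 0 0 0 0; 0.04 0 0 0 0 0 0; 0.04 0 0 0 0 0 0; 0.04 0 0 0 0 0 0; 0.04 0 0 0 0 0 0; 0.04 0 0 0 0 0 0", squeeze=20)

```text
t: 15.85
eef_pos: [0.446, 0.3187, 0.0678]
tcp_rot: [-180.0, -0.1, -9.9]
contact_force: [0.3, -1.2, 4.7]
grip_width: 0.0473
gripper_force: 20.0
```

Run:
```python
from h import *
import cv2
P=cam("top"); im=cv2.imread("pics/top1.png")[:,:,::-1].copy()
print(blobs(im,(0,0,215),(180,40,255),100))
for q in ((172.3,225.8),(222,237.3)): print(ray("top",q,.006,P).round(4))
```

```text
[([327.0, 92.7], 1215), ([423.4, 137.2], 680), ([308.3, 195.8], 100), ([350.4, 198.9], 179), ([452.0, 235.1], 5378), ([171.0, 225.1], 320), ([222.6, 236.4], 397), ([453.6, 270.4], 187)]
[0.515 0.368 0.006]
[0.4878 0.2423 0.006 ]
```

move_arm(deltas="0.04 0 0 0.008 0 0 0; 0.04 0 0 0.022 0 0 0; 0.04 0 -0.004 0.022 0 0 0; 0.04 0.002 -0.014 0.01 0 0 0; 0.04 0.004 -0.024 0 0 0 0; 0.04 0.005 -0.03 0 0 0 0; 0.04 0.005 -0.032 0 0 0 0; 0.04 0.005 -0.032 0 0 0 0", squeeze=25)

```text
t: 16.52
eef_pos: [0.4663, 0.1815, 0.1295]
tcp_rot: [-180.0, 0.0, -9.8]
contact_force: [0.9, 0.3, -1.6]
grip_width: 0.047
gripper_force: 25.0
```

move_arm(deltas="0.04 0.005 -0.032 0 0 0 0; 0.04 0.005 -0.032 0 0 0 0; 0.04 0.005 -0.032 0 0 0 0; 0.04 0.005 -0.032 0 0 0 0; 0.04 0.005 -0.03 0 0 0 0; 0.04 0.005 -0.024 -0.006 0 0 0; 0.04 0.003 -0.014 -0.014 0 0 0; 0.04 0 -0.004 -0.018 0 0 0")

```text
t: 17.18
eef_pos: [0.501, -0.021, 0.0919]
tcp_rot: [179.9, -0.2, -10.1]
contact_force: [-0.7, 0.0, -1.7]
grip_width: 0.047
gripper_force: 25.0
```

move_arm(deltas="0.04 0 0 -0.01 0 0 0; 0.04 0 0 -0.005 0 0 0; 0.04 0 0 -0.003 0 0 0; 0.04 0 0 0 0 0 0")

```text
t: 17.52
eef_pos: [0.4994, -0.0162, 0.073]
tcp_rot: [-180.0, 0.0, -9.8]
contact_force: [0.5, 0.3, -2.6]
grip_width: 0.0471
gripper_force: 25.0
```

move_arm(deltas="0.04 0 0 -0.003 0 0 0; 0.04 0 0 -0.0015 0 0 0; 0.04 0 0 0 0 0 0; 0.04 0 0 0 0 0 0")

```text
t: 17.85
eef_pos: [0.4997, -0.0172, 0.0689]
tcp_rot: [-180.0, -0.0, -9.9]
contact_force: [0.7, 0.3, -1.3]
grip_width: 0.0473
gripper_force: 25.0
```

move_arm(deltas="0.04 0 0 -0.001 0 0 0; 0.04 0 0 0 0 0 0")

```text
t: 18.02
eef_pos: [0.4996, -0.0174, 0.0677]
tcp_rot: [-180.0, -0.0, -9.9]
contact_force: [-0.5, -0.7, -2.3]
grip_width: 0.0475
gripper_force: 25.0
```

move_arm(deltas="0.04 0 0 -0.0007 0 0 0; 0.04 0 0 0 0 0 0")

```text
t: 18.18
eef_pos: [0.4996, -0.0174, 0.0669]
tcp_rot: [-180.0, -0.0, -9.9]
contact_force: [-0.2, -0.9, -1.2]
grip_width: 0.0469
gripper_force: 25.0
```

move_arm(deltas="0.04 0 0 -0.0007 0 0 0; 0.04 0 0 0 0 0 0")

```text
t: 18.35
eef_pos: [0.5001, -0.0176, 0.0668]
tcp_rot: [180.0, -0.1, -9.9]
contact_force: [-1.9, -1.1, 5.2]
grip_width: 0.0474
gripper_force: 25.0
```

move_arm(deltas="0.04 0 0 -0.0005 0 0 0; 0.04 0 0 0 0 0 0")

```text
t: 18.52
eef_pos: [0.5003, -0.0176, 0.0668]
tcp_rot: [180.0, -0.1, -9.9]
contact_force: [-2.4, -1.2, 9.6]
grip_width: 0.0473
gripper_force: 24.9
```

move_arm(deltas="0.04 0 0 0.0007 0 0 0; 0.07 0 0 0 0 0 0; 0.07 0 0 0 0 0 0; 0.07 0 0 0 0 0 0; 0.075 0 0 0 0 0 0; 0.08 0 0 0.01 0 0 0; 0.08 0 0 0.025 0 0 0; 0.085 0 0 0.03 0 0 0")

```text
t: 19.18
eef_pos: [0.4981, -0.0172, 0.1314]
tcp_rot: [180.0, 0.2, -9.9]
contact_force: [1.2, -0.8, -0.3]
grip_width: 0.084
gripper_force: 0.0
```

move_arm(deltas="0.085 0 0.015 0.02 0 0 0; 0.085 0.001 0.034 0.015 0 0 0; 0.085 0.001 0.036 0 0 0 0; 0.085 0.001 0.036 0 0 0 0; 0.085 0.001 0.036 0 0 0 0; 0.085 0.001 0.036 0 0 0 0; 0.085 0.001 0.036 0 0 0 0; 0.085 0.001 0.036 0 0 0 0")

```text
t: 19.85
eef_pos: [0.5064, 0.2494, 0.1673]
tcp_rot: [-180.0, -0.0, -9.9]
contact_force: [1.6, -0.4, -0.2]
grip_width: 0.0853
gripper_force: 0.0
```

move_arm(deltas="0.085 0.001 0.032 0 0 0 0; 0.085 0.001 0.018 0 0 0 0; 0.085 0.0005 0.006 0 0 0 0; 0.085 0 0 0 0 0 0; 0.085 0 0 0 0 0 0")

```text
t: 20.27
eef_pos: [0.5093, 0.3021, 0.1665]
tcp_rot: [179.9, -0.0, -9.9]
contact_force: [-0.1, -0.9, -0.5]
grip_width: 0.0848
gripper_force: 0.0
```

Run:
```python
from h import *
print(manip.state()["eef_pos"])
im,P=snap("wrist","w2")
print([(q,n,ray("wrist",q,.046,P)[:2].round(4)) for q,n in blobs(im,(105,120,60),(125,255,255),100)])
m=cv2.inRange(cv2.cvtColor(im,cv2.COLOR_RGB2HSV),(0,0,225),(180,40,255))
n,l,s,c=cv2.connectedComponentsWithStats(m)
for i in range(1,n):
    if s[i,4]>150:
        e=cv2.fitEllipse(np.argwhere(l==i)[:,::-1].astype(np.float32)); q=(s[i,0]+s[i,2]/2,s[i,1]+s[i,3]/2)
        print(s[i],ray("wrist",q,.006,P)[:2].round(4))
```

```text
[0.50926439 0.30206196 0.16647409]
[([316.1, 190.7], 3864, array([0.5101, 0.3066]))]
[ 211  157   44   66 1602] [0.5114 0.3827]
[ 284  223   65   54 2743] [0.4397 0.3193]
```

View pics/w2.png

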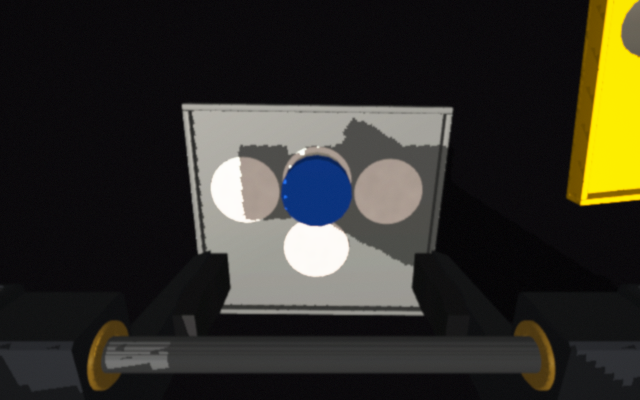

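The wrist view shows the lid at (316,191) and three empty discs at (245,189), (388,191) and (316,248). The jar is free to grip.

move_arm(deltas="0.085 0.001 0.004 -0.02 0 0 0; 0.085 0 0 -0.03 0 0 0; 0.085 0 0 -0.03 0 0 0; 0.085 0 0 -0.03 0 0 0; 0.085 0 0 -0.02 0 0 0; 0.085 0 0 -0.012 0 0 0; 0.085 0 0 -0.006 0 0 0; 0.085 0 0 0 0 0 0")

```text
t: 20.98
eef_pos: [0.5101, 0.3063, 0.0178]
tcp_rot: [179.9, 0.0, -9.9]
contact_force: [0.1, 0.3, 0.5]
grip_width: 0.0849
gripper_force: 0.0
```

move_arm(deltas="0.048 0 0 0 0 0 0; 0.048 0 0 0 0 0 0; 0.048 0 0 0 0 0 0; 0.048 0 0 0 0 0 0; 0.048 0 0 0 0 0 0; 0.048 0 0 0 0 0 0", squeeze=15)

```text
t: 21.48
eef_pos: [0.5105, 0.3077, 0.0192]
tcp_rot: [-180.0, -0.0, -9.9]
contact_force: [0.2, -2.0, 6.2]
grip_width: 0.0555
gripper_force: 15.0
```

```bash
cat > d.py <<'E'
from h import *
# balance pan from top0 and scene0
for n,ps in (("top",((429,232),(480.5,232),(455,207.5),(455,257.5))),):
    P=cam(n); print([ray(n,q,.065,P)[:2].round(4) for q in ps])
for n in("top","scene"):
    P=cam(n); im=optics.read_camera(n)
    r=spotter.pinpoint(n,"balance")[0]; print(n,ray(n,r["location"],0,P).round(4))
    t=rect(n,"tray",.02,im,P); print(t)
    cv2.imwrite(f"pics/{n}b.png",cv2.resize((im[180:300,390:510] if n=="top" else im[80:170,195:310])[:,:,::-1],None,fx=5,fy=5))
E
python3 d.py
```

```text
[array([ 0.4989, -0.2538]), array([ 0.5003, -0.3734]), array([ 0.5578, -0.3176]), array([ 0.4407, -0.3106])]
top [ 0.4973 -0.2983  0.    ]
(0.91, ((540.9429931640625, -24.45697784423828), (201.9606475830078, 203.45555114746094), 86.11123657226562))
scene [ 0.5055 -0.3051 -0.    ]
(0.88, ((549.5550537109375, -18.112503051757812), (206.50149536132812, 212.1446075439453), 86.14188385009766))
```

View pics/topb.png

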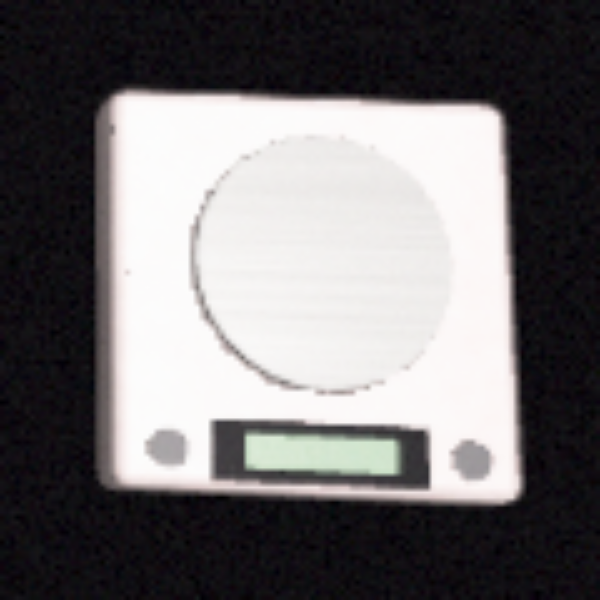

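The balance crop shows the pan centre at crop (323,263), px (454.6,232.6), so about (0.50,-0.312).

move_arm(deltas="0.048 0 0 0.008 0 0 0; 0.048 0 0 0.022 0 0 0; 0.048 0 0 0.032 0 0 0; 0.048 0 0 0.034 0 0 0; 0.048 0 -0.006 0.032 0 0 0; 0.048 0 -0.018 0.022 0 0 0; 0.048 0 -0.028 0 0 0 0; 0.048 0 -0.032 0 0 0 0", squeeze=20)

```text
t: 22.45
eef_pos: [0.5105, 0.225, 0.1707]
tcp_rot: [-179.8, -0.2, -9.7]
contact_force: [0.6, -0.7, -1.6]
grip_width: 0.0554
gripper_force: 20.0
```

move_arm(deltas="0.048 -0.001 -0.034 0 0 0 0; 0.048 -0.001 -0.034 0 0 0 0; 0.048 -0.001 -0.034 0 0 0 0; 0.048 -0.001 -0.034 0 0 0 0; 0.048 -0.001 -0.034 0 0 0 0; 0.048 -0.001 -0.034 0 0 0 0; 0.048 -0.001 -0.034 0 0 0 0; 0.048 -0.001 -0.034 0 0 0 0")

```text
t: 23.12
eef_pos: [0.5016, -0.0499, 0.1688]
tcp_rot: [-180.0, -0.0, -9.9]
contact_force: [0.0, -0.4, -0.4]
grip_width: 0.0556
gripper_force: 20.0
```

move_arm(deltas="0.048 -0.001 -0.034 0 0 0 0; 0.048 -0.001 -0.034 0 0 0 0; 0.048 0 -0.034 0 0 0 0; 0.048 0 -0.034 0 0 0 0; 0.048 0 -0.034 0 0 0 0; 0.048 0 -0.032 0 0 0 0; 0.048 0 -0.024 0 0 0 0; 0.048 0 -0.012 0 0 0 0")

```text
t: 23.78
eef_pos: [0.4991, -0.2904, 0.1686]
tcp_rot: [179.9, -0.0, -10.1]
contact_force: [0.7, -0.0, -0.5]
grip_width: 0.0554
gripper_force: 20.0
```

move_arm(deltas="0.048 0 -0.004 0 0 0 0; 0.048 0 0 0 0 0 0; 0.048 0 0 0 0 0 0")

```text
t: 24.03
eef_pos: [0.5004, -0.2882, 0.1684]
tcp_rot: [-179.9, 0.0, -9.7]
contact_force: [0.3, -0.2, -1.2]
grip_width: 0.0551
gripper_force: 20.0
```

Run:
```python
from h import *
print(manip.state()["eef_pos"])
im,P=snap("wrist","w3")
print(proj("wrist",[.5,-.312,.065],P))
```

```text
[ 0.50043953 -0.28819604  0.16838269]
[354.57201883 192.91708401]
```

View pics/w3.png

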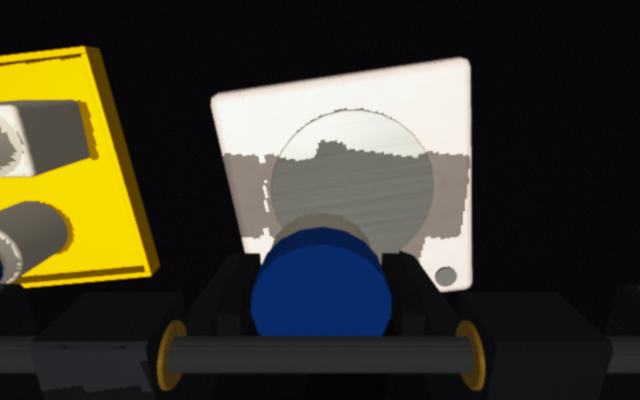

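The pan's edges are at columns 270 and 433 and its top at row 109, with the jar held in front.

Run:
```python
from h import *
P=cam("wrist")
a=np.linspace(0,2*np.pi,181)
for c in ((.5,-.312),(.502,-.311),(.498,-.311)):
    q=np.array([proj("wrist",[c[0]+.06*np.cos(t),c[1]+.06*np.sin(t),.065],P) for t in a])
    print(c,q[:,0].min().round(1),q[:,0].max().round(1),q[:,1].min().round(1))
```

```text
(0.5, -0.312) 273.1 437.2 108.9
(0.502, -0.311) 271.2 435.6 106.2
(0.498, -0.311) 272.4 436.0 112.1
```

move_arm(deltas="0.048 0 -0.008 -0.005 0 0 0; 0.048 0 -0.009 -0.015 0 0 0; 0.048 0 -0.004 -0.022 0 0 0; 0.048 0 0 -0.02 0 0 0; 0.048 0 0 -0.012 0 0 0; 0.048 0 0 -0.007 0 0 0; 0.048 0 0 -0.004 0 0 0; 0.048 0 0 0 0 0 0")

```text
t: 24.75
eef_pos: [0.5001, -0.3109, 0.0831]
tcp_rot: [-180.0, 0.0, -9.8]
contact_force: [0.0, 0.1, -0.4]
grip_width: 0.055
gripper_force: 20.0
```

move_arm(deltas="0.048 0 0 -0.002 0 0 0; 0.048 0 0 0 0 0 0")

```text
t: 24.92
eef_pos: [0.5006, -0.3115, 0.0821]
tcp_rot: [180.0, -0.1, -9.9]
contact_force: [0.2, 0.3, -0.7]
grip_width: 0.055
gripper_force: 20.0
```

move_arm(deltas="0.048 0 0 -0.001 0 0 0; 0.048 0 0 0 0 0 0")

```text
t: 25.08
eef_pos: [0.5003, -0.3115, 0.0809]
tcp_rot: [180.0, -0.0, -9.9]
contact_force: [0.2, 0.4, -0.6]
grip_width: 0.055
gripper_force: 20.0
```

move_arm(deltas="0.048 0 0.0007 -0.0012 0 0 0; 0.048 0 0 0 0 0 0")

```text
t: 25.25
eef_pos: [0.5001, -0.3105, 0.0793]
tcp_rot: [-180.0, -0.0, -9.9]
contact_force: [-0.8, 0.8, -1.6]
grip_width: 0.0551
gripper_force: 20.0
```

move_arm(deltas="0.048 0 0 -0.001 0 0 0; 0.048 0 0 0 0 0 0")

```text
t: 25.42
eef_pos: [0.5001, -0.3107, 0.0782]
tcp_rot: [-180.0, -0.0, -9.9]
contact_force: [-0.4, 1.0, -2.4]
grip_width: 0.055
gripper_force: 20.0
```

move_arm(deltas="0.048 0 0 -0.0007 0 0 0; 0.048 0 0 0 0 0 0")

```text
t: 25.58
eef_pos: [0.5002, -0.3107, 0.0782]
tcp_rot: [180.0, 0.0, -9.9]
contact_force: [-2.5, 1.6, 6.5]
grip_width: 0.0552
gripper_force: 20.0
```

move_arm(deltas="0.075 0 0 0 0 0 0; 0.08 0 0 0 0 0 0; 0.08 0 0 0 0 0 0; 0.08 0 0 0 0 0 0; 0.08 0 0 0.01 0 0 0; 0.08 0 0 0.025 0 0 0; 0.075 0 0 0.025 0 0 0; 0.075 0 0.01 0.01 0 0 0")

```text
t: 26.25
eef_pos: [0.5014, -0.3034, 0.1511]
tcp_rot: [179.8, -0.3, -10.0]
contact_force: [0.6, -0.3, 0.2]
grip_width: 0.075
gripper_force: 0.0
```

move_arm(deltas="0.075 0 0.026 0 0 0 0; 0.075 0 0.034 0 0 0 0; 0.075 0 0.036 0 0 0 0; 0.075 0 0.036 0 0 0 0; 0.075 0 0.036 0 0 0 0; 0.075 0 0.036 0 0 0 0; 0.075 0 0.034 0 0 0 0; 0.075 0 0.026 0 0 0 0")

```text
t: 26.92
eef_pos: [0.4995, -0.0328, 0.1478]
tcp_rot: [-179.9, -0.0, -9.7]
contact_force: [-0.5, 1.6, -0.7]
grip_width: 0.0751
gripper_force: 0.0
```

move_arm(deltas="0.075 0 0.014 0 0 0 0; 0.075 0 0.005 0 0 0 0; 0.075 0 0 0 0 0 0; 0.075 0 0 0 0 0 0")

```text
t: 27.25
eef_pos: [0.4999, -0.0185, 0.1475]
tcp_rot: [180.0, -0.0, -9.9]
contact_force: [-0.0, 0.9, 0.6]
grip_width: 0.0748
gripper_force: 0.0
```

Run:
```python
from h import *
print(manip.state()["eef_pos"])
im,P=snap("top","top2")
print([(q,n,ray("top",q,.105,P)[:2].round(4)) for q,n in blobs(im,(105,120,60),(125,255,255),60)])
cv2.imwrite("pics/top2c.png",cv2.resize(im[160:300,270:510,::-1],None,fx=3.2,fy=3.2,interpolation=cv2.INTER_CUBIC))
```

```text
[ 0.49992472 -0.01848684  0.14753709]
[([458.8, 230.9], 516, array([ 0.4964, -0.3093]))]
```

View pics/top2c.png

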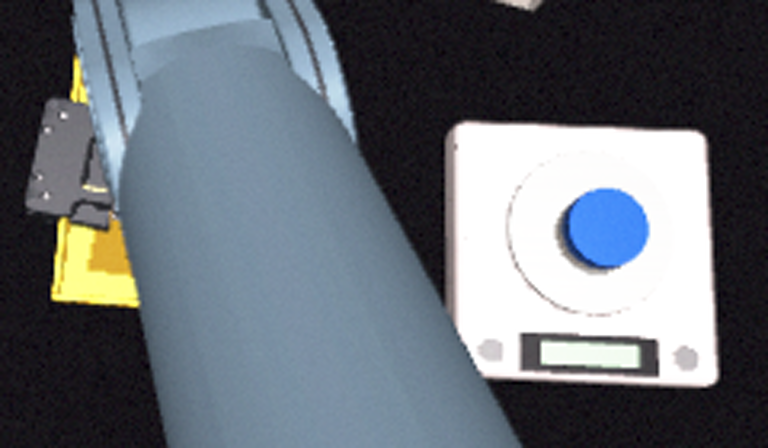

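The jar stands upright near the pan's middle (lid at crop (606,228); the offset is mostly parallax from its height, under 4 mm by ray). Next come the bottles, the wide one first.

move_arm(deltas="0.075 0 0.001 -0.02 0 0 0; 0.075 0 0 -0.025 0 0 0; 0.075 0 0 -0.018 0 0 0; 0.075 0 0 -0.011 0 0 0; 0.075 0 0 -0.0065 0 0 0; 0.075 0 0 0 0 0 0")

```text
t: 27.8
eef_pos: [0.4994, -0.0175, 0.0661]
tcp_rot: [180.0, 0.1, -9.9]
contact_force: [-0.5, 0.1, 0.4]
grip_width: 0.0752
gripper_force: 0.0
```

move_arm(deltas="0.04 0 0 0 0 0 0; 0.04 0 0 0 0 0 0; 0.04 0 0 0 0 0 0; 0.04 0 0 0 0 0 0; 0.04 0 0 0 0 0 0; 0.04 0 0 0 0 0 0", squeeze=20)

```text
t: 28.3
eef_pos: [0.5006, -0.017, 0.0676]
tcp_rot: [180.0, -0.1, -9.9]
contact_force: [0.3, -1.8, 5.8]
grip_width: 0.0475
gripper_force: 20.0
```

move_arm(deltas="0.04 0 0 0.008 0 0 0; 0.04 0 0 0.022 0 0 0; 0.04 0 0.004 0.022 0 0 0; 0.04 -0.002 0.014 0.01 0 0 0; 0.04 -0.004 0.024 0 0 0 0; 0.04 -0.005 0.03 0 0 0 0; 0.04 -0.005 0.032 0 0 0 0; 0.04 -0.005 0.032 0 0 0 0", squeeze=25)

```text
t: 28.97
eef_pos: [0.478, 0.1215, 0.1291]
tcp_rot: [-180.0, 0.0, -9.9]
contact_force: [0.8, 0.3, -1.9]
grip_width: 0.047
gripper_force: 25.0
```

move_arm(deltas="0.04 -0.005 0.032 0 0 0 0; 0.04 -0.005 0.032 0 0 0 0; 0.04 -0.005 0.032 0 0 0 0; 0.04 -0.005 0.032 0 0 0 0; 0.04 -0.005 0.03 0 0 0 0; 0.04 -0.005 0.024 -0.006 0 0 0; 0.04 -0.003 0.013 -0.014 0 0 0; 0.04 0 0.004 -0.018 0 0 0")

```text
t: 29.63
eef_pos: [0.4442, 0.3237, 0.0916]
tcp_rot: [-179.7, -0.0, -9.6]
contact_force: [0.3, 0.1, -1.9]
grip_width: 0.0474
gripper_force: 25.0
```

move_arm(deltas="0.04 0 0 -0.01 0 0 0; 0.04 0 0 -0.004 0 0 0; 0.04 0 0 0 0 0 0; 0.04 0 0 0 0 0 0")

```text
t: 29.97
eef_pos: [0.4462, 0.3177, 0.0773]
tcp_rot: [180.0, -0.0, -9.9]
contact_force: [-0.4, -0.2, -0.9]
grip_width: 0.0478
gripper_force: 25.0
```

move_arm(deltas="0.04 0 0 -0.004 0 0 0; 0.04 0 0 -0.002 0 0 0; 0.04 0 0 -0.001 0 0 0; 0.04 0 0 0 0 0 0")

```text
t: 30.3
eef_pos: [0.4462, 0.3181, 0.0701]
tcp_rot: [-180.0, -0.0, -9.9]
contact_force: [-0.3, 0.0, -2.3]
grip_width: 0.0474
gripper_force: 25.0
```

move_arm(deltas="0.04 0 0 -0.001 0 0 0; 0.04 0 0 0 0 0 0")

```text
t: 30.47
eef_pos: [0.4461, 0.3183, 0.069]
tcp_rot: [-180.0, -0.0, -9.9]
contact_force: [-0.2, 0.1, -1.8]
grip_width: 0.047
gripper_force: 25.0
```

move_arm(deltas="0.04 0 0 -0.0008 0 0 0; 0.04 0 0 0 0 0 0")

```text
t: 30.63
eef_pos: [0.4464, 0.3183, 0.0687]
tcp_rot: [-180.0, -0.0, -9.9]
contact_force: [-1.5, -1.3, 2.9]
grip_width: 0.0473
gripper_force: 25.0
```

move_arm(deltas="0.065 0 0 0 0 0 0; 0.07 0 0 0 0 0 0; 0.07 0 0 0 0 0 0; 0.07 0 0 0 0 0 0; 0.07 0 0 0.01 0 0 0; 0.07 0 0 0.025 0 0 0; 0.07 0 0 0.03 0 0 0; 0.06 0.006 -0.016 0.02 0 0 0")

```text
t: 31.3
eef_pos: [0.4511, 0.3063, 0.1563]
tcp_rot: [-179.8, -0.0, -9.6]
contact_force: [0.5, 1.2, -0.3]
grip_width: 0.0656
gripper_force: 0.0
```

move_arm(deltas="0.06 0.012 -0.034 0 0 0 0; 0.06 0.012 -0.034 0 0 0 0; 0.06 0.012 -0.034 0 0 0 0; 0.06 0.012 -0.034 0 0 0 0; 0.06 0.012 -0.034 0 0 0 0; 0.06 0.012 -0.034 0 0 0 0; 0.06 0.012 -0.034 0 0 0 0; 0.06 0.012 -0.034 0 0 0 0")

```text
t: 31.97
eef_pos: [0.5485, 0.0286, 0.1541]
tcp_rot: [-180.0, -0.0, -9.9]
contact_force: [0.1, -0.9, -0.3]
grip_width: 0.0604
gripper_force: 0.0
```

move_arm(deltas="0.06 0.012 -0.034 0 0 0 0; 0.06 0.012 -0.034 0 0 0 0; 0.06 0.008 -0.024 0 0 0 0; 0.06 0.003 -0.011 0 0 0 0; 0.06 0 0 0 0 0 0; 0.06 0 0 0 0 0 0")

```text
t: 32.47
eef_pos: [0.5828, -0.0714, 0.1534]
tcp_rot: [-179.9, 0.0, -9.9]
contact_force: [0.4, -0.0, 0.1]
grip_width: 0.0602
gripper_force: 0.0
```

move_arm(deltas="0.06 0 -0.001 -0.02 0 0 0; 0.06 0 0 -0.023 0 0 0; 0.06 0 0 -0.016 0 0 0; 0.06 0 0 -0.009 0 0 0; 0.06 0 0 -0.005 0 0 0; 0.06 0 0 0 0 0 0")

```text
t: 32.97
eef_pos: [0.5825, -0.0718, 0.0797]
tcp_rot: [-180.0, 0.1, -9.7]
contact_force: [-0.5, -0.3, -0.8]
grip_width: 0.0598
gripper_force: 0.0
```

move_arm(deltas="0.025 0 0 0 0 0 0; 0.025 0 0 0 0 0 0; 0.025 0 0 0 0 0 0; 0.025 0 0 0 0 0 0; 0.025 0 0 0 0 0 0; 0.025 0 0 0 0 0 0", squeeze=20)

```text
t: 33.47
eef_pos: [0.5836, -0.0735, 0.0809]
tcp_rot: [-180.0, -0.1, -9.9]
contact_force: [-0.5, 0.5, 4.3]
grip_width: 0.0334
gripper_force: 20.0
```

move_arm(deltas="0.025 0 0 0.008 0 0 0; 0.025 0 0 0.022 0 0 0; 0.025 -0.004 0 0.03 0 0 0; 0.025 -0.012 0 0.03 0 0 0; 0.025 -0.02 0.006 0.016 0 0 0; 0.025 -0.02 0.016 0 0 0 0; 0.025 -0.012 0.024 0 0 0 0; 0.025 -0.003 0.028 0 0 0 0", squeeze=25)

```text
t: 34.13
eef_pos: [0.5095, -0.001, 0.1866]
tcp_rot: [179.9, 0.1, -10.1]
contact_force: [0.8, 0.6, -2.5]
grip_width: 0.0331
gripper_force: 25.0
```

move_arm(deltas="0.025 0 0.032 0 0 0 0; 0.025 0 0.032 0 0 0 0; 0.025 0 0.032 0 0 0 0; 0.025 0 0.032 0 0 0 0; 0.025 0 0.032 0 0 0 0; 0.025 0 0.032 0 0 0 0; 0.025 0 0.032 0 0 0 0; 0.025 0 0.032 0 0 0 0")

```text
t: 34.8
eef_pos: [0.5116, 0.2574, 0.1864]
tcp_rot: [180.0, 0.0, -9.9]
contact_force: [0.3, -0.4, -2.1]
grip_width: 0.0329
gripper_force: 25.0
```

move_arm(deltas="0.025 0 0.032 0 0 0 0; 0.025 0 0.03 0 0 0 0; 0.025 0 0.026 0 0 0 0; 0.025 0 0.018 0 0 0 0; 0.025 0 0.006 -0.01 0 0 0; 0.025 0 0 -0.02 0 0 0; 0.025 0 0 -0.02 0 0 0; 0.025 0 0 -0.02 0 0 0")

```text
t: 35.47
eef_pos: [0.5121, 0.3666, 0.1147]
tcp_rot: [179.9, 0.0, -9.9]
contact_force: [0.1, 0.0, -2.4]
grip_width: 0.0331
gripper_force: 25.0
```

move_arm(deltas="0.025 0 0 -0.014 0 0 0; 0.025 0 0 -0.008 0 0 0; 0.025 0 0 -0.004 0 0 0; 0.025 0 0 0 0 0 0")

```text
t: 35.8
eef_pos: [0.5119, 0.3677, 0.0896]
tcp_rot: [180.0, 0.0, -9.9]
contact_force: [0.0, -0.3, -2.6]
grip_width: 0.0328
gripper_force: 25.0
```

move_arm(deltas="0.025 0 0.0015 -0.003 0 0 0; 0.025 0 0 -0.002 0 0 0; 0.025 0 0 -0.001 0 0 0; 0.025 0 0 0 0 0 0")

```text
t: 36.13
eef_pos: [0.5122, 0.37, 0.0845]
tcp_rot: [-180.0, -0.0, -9.9]
contact_force: [-0.5, 0.5, -2.5]
grip_width: 0.0331
gripper_force: 25.0
```

move_arm(deltas="0.025 0 0 -0.001 0 0 0; 0.025 0 0 0 0 0 0")

```text
t: 36.3
eef_pos: [0.5121, 0.3698, 0.0833]
tcp_rot: [-180.0, -0.0, -9.9]
contact_force: [-0.8, 0.4, -2.8]
grip_width: 0.0331
gripper_force: 25.0
```

move_arm(deltas="0.025 0 0 -0.0008 0 0 0; 0.025 0 0 0 0 0 0")

```text
t: 36.47
eef_pos: [0.5121, 0.3698, 0.0824]
tcp_rot: [-180.0, -0.0, -9.9]
contact_force: [-0.3, -0.7, -2.6]
grip_width: 0.0331
gripper_force: 25.0
```

move_arm(deltas="0.025 0 0 -0.0008 0 0 0; 0.025 0 0 0 0 0 0")

```text
t: 36.63
eef_pos: [0.5122, 0.37, 0.0819]
tcp_rot: [-180.0, -0.0, -9.9]
contact_force: [-0.1, 1.1, 1.4]
grip_width: 0.0331
gripper_force: 25.0
```

move_arm(deltas="0.025 0 0 -0.0005 0 0 0; 0.025 0 0 0 0 0 0")

```text
t: 36.8
eef_pos: [0.5122, 0.3702, 0.0818]
tcp_rot: [-180.0, -0.0, -9.9]
contact_force: [-1.6, -0.5, 5.4]
grip_width: 0.0332
gripper_force: 25.0
```

move_arm(deltas="0.055 0 0 0 0 0 0; 0.055 0 0 0 0 0 0; 0.055 0 0 0 0 0 0; 0.055 0 0 0 0 0 0; 0.06 0 0 0.01 0 0 0; 0.06 0 0 0.025 0 0 0; 0.06 0 0 0.03 0 0 0; 0.06 0.004 -0.02 0.02 0 0 0")

```text
t: 37.47
eef_pos: [0.5148, 0.355, 0.1694]
tcp_rot: [-179.7, -0.0, -9.6]
contact_force: [0.7, 1.2, 0.8]
grip_width: 0.0597
gripper_force: 0.0
```

move_arm(deltas="0.06 0.008 -0.034 0 0 0 0; 0.06 0.008 -0.036 0 0 0 0; 0.06 0.008 -0.036 0 0 0 0; 0.06 0.008 -0.036 0 0 0 0; 0.06 0.008 -0.036 0 0 0 0; 0.06 0.008 -0.036 0 0 0 0; 0.06 0.008 -0.036 0 0 0 0; 0.06 0.008 -0.034 0 0 0 0")

```text
t: 38.13
eef_pos: [0.5804, 0.0636, 0.167]
tcp_rot: [180.0, -0.0, -9.9]
contact_force: [0.9, 0.3, -0.4]
grip_width: 0.0599
gripper_force: 0.0
```

move_arm(deltas="0.06 0.007 -0.026 0 0 0 0; 0.06 0.002 -0.012 0 0 0 0; 0.06 0 -0.001 0 0 0 0; 0.06 0 0 0 0 0 0; 0.06 0 0 0 0 0 0")

```text
t: 38.55
eef_pos: [0.5886, 0.0297, 0.1664]
tcp_rot: [-179.9, 0.0, -9.7]
contact_force: [0.3, 0.7, -0.4]
grip_width: 0.0598
gripper_force: 0.0
```

move_arm(deltas="0.06 0.0005 -0.002 -0.02 0 0 0; 0.06 0 0 -0.023 0 0 0; 0.06 0 0 -0.015 0 0 0; 0.06 0 0 -0.009 0 0 0; 0.06 0 0 -0.004 0 0 0; 0.06 0 0 0 0 0 0")

```text
t: 39.05
eef_pos: [0.5891, 0.0264, 0.0947]
tcp_rot: [-180.0, 0.1, -9.8]
contact_force: [-0.3, -0.4, 0.2]
grip_width: 0.0598
gripper_force: 0.0
```

move_arm(deltas="0.02 0 0 0 0 0 0; 0.02 0 0 0 0 0 0; 0.02 0 0 0 0 0 0; 0.02 0 0 0 0 0 0; 0.02 0 0 0 0 0 0; 0.02 0 0 0 0 0 0", squeeze=15)

```text
t: 39.55
eef_pos: [0.5899, 0.0249, 0.0956]
tcp_rot: [-180.0, -0.1, -9.9]
contact_force: [0.3, 0.6, 2.0]
grip_width: 0.0276
gripper_force: 15.0
```

move_arm(deltas="0.02 0 0 0.008 0 0 0; 0.02 0 0 0.018 0 0 0; 0.02 0 0.004 0.022 0 0 0; 0.02 -0.006 0.012 0.012 0 0 0; 0.02 -0.01 0.02 0 0 0 0; 0.02 -0.01 0.022 0 0 0 0; 0.02 -0.01 0.022 0 0 0 0; 0.02 -0.012 0.026 0 0 0 0", squeeze=20)

```text
t: 40.22
eef_pos: [0.5407, 0.1316, 0.1555]
tcp_rot: [180.0, -0.0, -9.9]
contact_force: [-0.8, -0.9, 0.0]
grip_width: 0.0273
gripper_force: 20.0
```

move_arm(deltas="0.02 -0.012 0.026 0 0 0 0; 0.02 -0.012 0.026 0 0 0 0; 0.02 -0.012 0.026 0 0 0 0; 0.02 -0.01 0.02 -0.01 0 0 0; 0.02 -0.006 0.012 -0.015 0 0 0; 0.02 0 0.002 -0.015 0 0 0; 0.02 0 0 -0.01 0 0 0; 0.02 0 0 0 0 0 0")

```text
t: 40.88
eef_pos: [0.4877, 0.2423, 0.1034]
tcp_rot: [179.9, 0.2, -9.8]
contact_force: [-0.5, -1.0, -0.7]
grip_width: 0.0272
gripper_force: 20.0
```

move_arm(deltas="0.02 0 0 -0.001 0 0 0; 0.02 0 0 0 0 0 0")

```text
t: 41.05
eef_pos: [0.4901, 0.2424, 0.1046]
tcp_rot: [-180.0, -0.0, -9.9]
contact_force: [0.2, 0.6, -1.2]
grip_width: 0.0271
gripper_force: 20.0
```

move_arm(deltas="0.02 -0.0007 0.001 -0.003 0 0 0; 0.02 0 0 -0.002 0 0 0; 0.02 0 0 -0.001 0 0 0; 0.02 0 0 0 0 0 0")

```text
t: 41.38
eef_pos: [0.4889, 0.2436, 0.098]
tcp_rot: [180.0, 0.0, -9.9]
contact_force: [0.8, 0.5, -1.6]
grip_width: 0.0269
gripper_force: 20.0
```

move_arm(deltas="0.02 0 0 -0.001 0 0 0; 0.02 0 0 0 0 0 0")

```text
t: 41.55
eef_pos: [0.4889, 0.2438, 0.0971]
tcp_rot: [-180.0, 0.0, -9.9]
contact_force: [-0.5, 0.6, -1.2]
grip_width: 0.0272
gripper_force: 20.0
```

move_arm(deltas="0.02 0 0 -0.0007 0 0 0; 0.02 0 0 0 0 0 0")

```text
t: 41.72
eef_pos: [0.489, 0.244, 0.0965]
tcp_rot: [-180.0, -0.0, -9.9]
contact_force: [-0.6, -0.5, 0.3]
grip_width: 0.0272
gripper_force: 20.0
```

Contact. I will release, retreat and look.

move_arm(deltas="0.02 0 0 -0.0004 0 0 0; 0.055 0 0 0 0 0 0; 0.055 0 0 0 0 0 0; 0.055 0 0 0 0 0 0; 0.055 0 0 0 0 0 0; 0.06 0 0 0.01 0 0 0; 0.06 0 0 0.025 0 0 0; 0.06 0 0 0.03 0 0 0")

```text
t: 42.38
eef_pos: [0.4876, 0.2432, 0.1609]
tcp_rot: [179.9, 0.2, -9.9]
contact_force: [0.3, 0.2, -0.0]
grip_width: 0.06
gripper_force: 0.0
```

move_arm(deltas="0.06 0 0 0.035 0 0 0; 0.06 0 -0.02 0.035 0 0 0; 0.06 0 -0.035 0.03 0 0 0; 0.06 0 -0.04 0 0 0 0; 0.06 0 -0.04 0 0 0 0; 0.06 0 -0.03 0 0 0 0; 0.06 0 0 0 0 0 0; 0.06 0 0 0 0 0 0")

```text
t: 43.05
eef_pos: [0.4889, 0.0804, 0.2589]
tcp_rot: [180.0, -0.0, -10.1]
contact_force: [0.2, -0.1, 0.8]
grip_width: 0.06
gripper_force: 0.0
```

Run:
```python
from h import *
print(manip.state()["eef_pos"])
for n in("top","scene"):
    im,P=snap(n,n+"3")
    for t,z in (("slim_bottle",.118),("square_bottle",.104),("wide_bottle",.09),("jar",.097)):
        r=spotter.cut_out(n,t)
        if not r: continue
        m=r[0]["region"]; a=im.copy(); a[~m]=0
        print(n,t,[(q,s,ray(n,q,z,P)[:2].round(4)) for q,s in blobs(a,(105,120,60),(125,255,255),15)])
cv2.imwrite("pics/s3c.png",cv2.resize(im[60:340,160:560,::-1],None,fx=2,fy=2,interpolation=cv2.INTER_CUBIC))
```

```text
[0.48894266 0.08042902 0.25885777]
top square_bottle [([155.6, 221.9], 213, array([0.5086, 0.3683]))]
top jar [([458.6, 230.9], 500, array([ 0.4976, -0.3116]))]
scene slim_bottle [([443.2, 196.0], 125, array([0.4877, 0.2485]))]
scene square_bottle [([489.6, 232.8], 212, array([0.5106, 0.372 ]))]
scene wide_bottle [([476.5, 204.3], 353, array([0.4452, 0.3191]))]
scene jar [([248.2, 109.1], 271, array([ 0.4999, -0.308 ]))]
```

View pics/s3c.png

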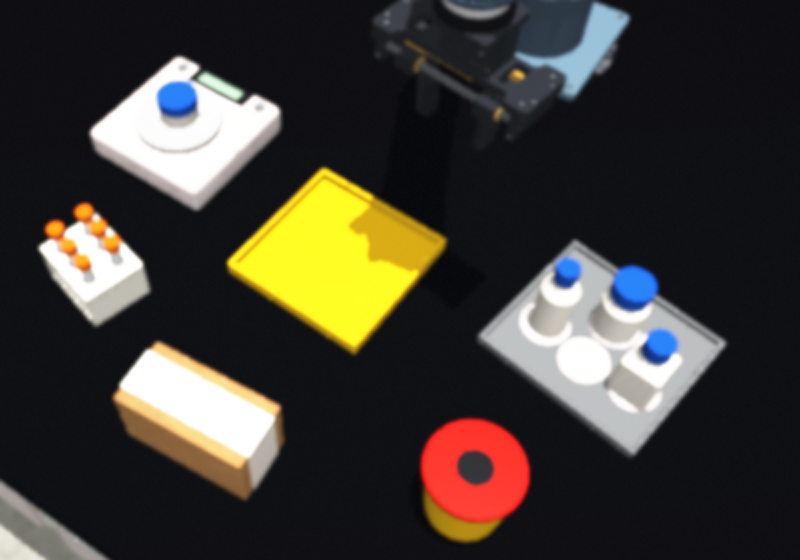

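View pics/top3.png

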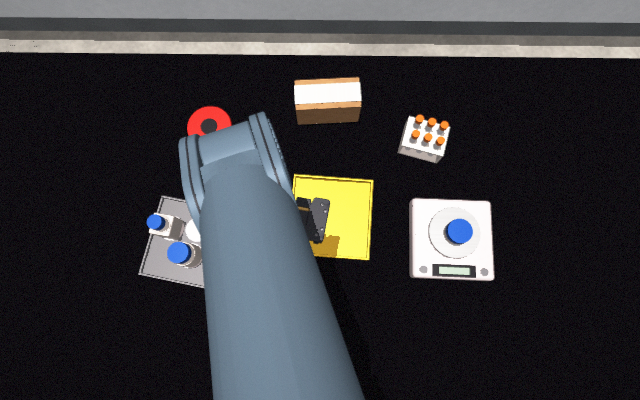

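The scene crop shows all three bottles upright on their discs, the jar in the middle of the pan and the tray empty. The cap pixels are within about 1 px of the start. I will make one last comparison of the slim cap, then hand in.

Run:
```python
from h import *
P=cam("scene")
for f in("scene0","scene3"):
    im=cv2.imread(f"pics/{f}.png")[:,:,::-1].copy()
    b=[q for q,s in blobs(im,(105,120,60),(125,255,255)) if 430<q[0]<500]; print(f,b,ray("scene",b[0],.118,P)[:2].round(4))
```

```text
scene0 [[441.9, 195.2], [477.2, 203.2], [454.8, 232.8], [489.3, 232.9]] [0.4873 0.2451]
scene3 [[443.2, 195.5], [476.9, 202.9], [489.5, 232.6]] [0.4864 0.2479]
```

```bash
python3 -c "
from station import hand_in; print(hand_in())"
```

```text
the job is handed in; nothing more can be done
None
```

The job is handed in at about 43 s of the 144 s allowed: the jar is in the middle of the balance pan, and all three bottles are back upright on their caddy places, within about 3 mm as measured (the slim bottle is furthest off).

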